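# Stop the mini washer and hold its drain dial open at the third click

### The job

On the small tabletop washer, turn the round timer knob back (anticlockwise) all the way to its zero stop. Then turn the spring-return drain dial, the one with the long pointed wing, clockwise past its first two clicks to the third click (the long mark), not beyond, and hold it there: finish while still holding the dial at the third click with the fingers, with the timer still at zero. Leave the cup, bottle, jar and tray undisturbed.

Things in the scene. Friction and masses are not known exactly. Their poses are not given: they have to be found in the camera images.
- washer: White tabletop mini washer, fixed, 360 (x) x 420 x 150 mm high, flat top. Origin: centre of its underside; +x points away from the robot. On top, on the robot's side, two rotary controls (axes 115 mm from the centre towards -x, 75 mm left and right; which is which varies), and a flat round lid beyond (radius 92 mm, 8 mm high, centred at x +60 mm).
- timer_unit: Timer's fixed white bezel, radius 60 mm, 3 mm high, on the washer's top. Origin on the knob's axis, level with the washer's top. Its +x axis is the zero direction (longer black mark on the bezel); six short marks follow clockwise, 0.25 rad apart.
- timer_knob (a joint): Angle of the timer knob in rad: 0 at the zero stop, growing clockwise seen from above; range 0 to 1.7. It starts somewhere wound up (0.7 to 1.4) and stays where it is left (friction 0.03 N m).
- timer_grip (a point): Grip point on the timer knob's axis, 30 mm above the washer's top. Knob: round white skirt (radius 30 mm, top at 10 mm) with a bar across it, 50 mm long, 14 mm thick, up to 45 mm above the washer's top, centred on the axis. At angle q the bar lies along timer_unit's x axis turned clockwise by q; a black line on top marks the pointing end.
- drain_unit: Drain dial's fixed white bezel, radius 60 mm, 3 mm high, on the washer's top; it carries the dial. Origin on the dial's axis, level with the washer's top. Its +x axis is the rest direction (no mark); black marks on it for the clicks lie clockwise from it at 0.42 and 0.84 rad (short) and 1.26 rad (long).
- drain_dial (a joint): Angle of the drain dial in rad: 0 at rest, growing clockwise seen from above, end stop at 1.62. Clicks at 0.42, 0.84, 1.26. A spring turns it back to 0 when let go (0.07 N m at rest, 0.16 N m at the third click); the clicks add or take up to 0.04 N m, pulling weakly to the nearest click, and do not hold the dial.
- drain_grip (a point): Grip point on the drain dial's axis, 30 mm above the washer's top. Dial: white skirt (radius 20 mm, top at 10 mm) with a wing 14 mm thick from 38 mm behind the axis to 28 mm ahead, then a 6 mm thick nose to 41 mm; up to 45 mm above the washer's top. At angle q the nose points along drain_unit's x axis turned clockwise by q; a black line on top runs towards the nose.
- scoop_cup: White measuring cup, rim radius 30 mm, 55 mm high, loose on the far left corner of the washer's top; origin at its underside's centre. Leave alone.
- softener: White bottle, radius 38 mm, 210 mm high, standing on the counter to the left; origin at its underside's centre. Leave alone.
- stain_jar: White jar, radius 36 mm, 100 mm high, standing on the counter to the right; origin at its underside's centre. Leave alone.
- peg_tray: Grey open tray, 160 x 120 x 60 mm, on the counter to the left; origin at its underside's centre. Leave alone.

How it is judged (in metres and radians):
On the way, in this order (a step that is already met when the one before it is completed fails the run):
1. the timer knob is back at its zero stop, the drain dial still at rest (value of joint timer_knob below 0.08 rad and value of joint drain_dial below 0.2 rad), for 0.2 s.
2. the drain dial is held at its third click by the fingers (value of joint drain_dial between 1.09 and 1.43 rad and contact force between drain_unit and the fingers above 1 N), for 0.3 s.
At the end, for the whole second after the job is handed in: The fingers hold the drain dial at its third click (1.26 rad, within 0.17 rad) with at least 1 N of contact, and the timer knob stands at its zero stop (below 0.08 rad) (all of step 2 and value of joint timer_knob below 0.08 rad); the arm keeps its last pose, push and grip.
It fails at once if the drain dial is turned to its first click or beyond before the timer is back near zero (value of joint drain_dial above 0.4 rad and value of joint timer_knob above 0.15 rad).
It fails at once if the drain dial is turned well beyond the third click, to its end stop (value of joint drain_dial above 1.57 rad).
It fails at once if the cup, bottle, jar or tray is shifted more than 30 mm or tipped (distance of any of scoop_cup, softener, stain_jar, peg_tray from where it was at the start of the episode above 0.03 m or angle between any of scoop_cup, softener, stain_jar's own z axis and vertical above 0.5 rad).
It also fails if it takes over 45 s, if anything falls off the work surface, if the arm or the gripper's body presses on something with over 40 N, if the wrist force passes 120 N, or if a joint passes its speed limit or range.

### The arm

A 6-joint arm with a two-finger parallel gripper is mounted at the origin on the work surface. World frame = base frame: x ahead of the robot, y to its left, z up, the work surface at z = 0. Lengths are in mm, angles in rad, forces in N, time in s.
With the tool pointing down it reaches from about 275 to 750 mm from the base axis. Payload 10.2 kg.
Tool frame: the origin (TCP) lies at the very end of the fingers, on their centre line; the grasp point (between the pads) lies 19 mm behind it; z points along the fingers, y is the line along which they close (so a half turn about z gives the same grasp; the last joint's range is limited). The gripper opens to 85 mm and grips with 20 to 120 N. Pads are 22 mm wide; open, the fingers measure 114 mm over their backs; the gripper's body (76 mm by 85 mm) begins 54 mm behind the grasp point. The pads swing forward as they close: fully open they stand 13 mm farther back than shut.
Start: joints at [1.117, 0.313, 1.498, -0, 1.331, -0.223], TCP at [120.11, 511.082, 231.294] pointing down, gripper open.
Joint ranges: [-2.94, 2.94], [-0.97, 2.17], [0.19, 2.56], [-1.23, 4.37], [0.02, 3.11], [-2.88, 2.88]. Speed limits (rad/s): [2.39, 2.39, 3.01, 3.14, 3.14, 3.14].

### API

Orientations are given as a unit quaternion [w, x, y, z].
In Python, from rig import * gives the robot as it stands. The module is installed in compiled form; this text tells all that it offers.
- The arm moves only by the shell command python3 -m crank 'ROWS' [FORCE]. ROWS is JSON, a list that holds one entry, the list of rows, each a list of 7 numbers: the shift along the tool's x, y, z in units of 25 mm (1.0 is 25 mm), then the turn, a rotation vector about the tool's x, y, z in units of 8 degrees (1.0 is 8 degrees), then the finger opening in mm, from 0 to 85.4. A call has exactly 8 rows; each row shifts and turns the commanded pose from where the row before left it, along the tool's axes as they then stand; what a row does not reach is not made up. A row lasts 1/10 s, in which the tool goes at most 50 mm and 8.59 degrees, less where a joint would pass 70% of its speed; a pose out of reach is approached as far as the arm can. A call is refused whole if a number of a shift passes 1 or a number of a turn 1, either way. A call with a gripper value outside its range is refused whole. The fingers move at their own pace and stop on an object; FORCE is the grip in N (left out, the last holds). Time passes only in rows, so rows that do not move let the fingers close, or fill a call up. It gives the time, the measured TCP pose, the force, the opening and the grip force at its end, in the units of the state.
- sense(): the state, without advancing time (a new reading comes with each control period).
- capture(name): name is "side" or "top"; returns the picture (400x640x3 uint8, blue, green, red); there is no depth.
- camera_model(name): a dict with "fx", "fy", "cx", "cy" (pixels), "world_from_camera" (4x4, takes a point from camera to world coordinates). Camera axes: x right, y up, looking along -z (the intrinsics and any distortion apply to the point x, -y, -z); pixel columns grow to the right and rows downward; lengths in mm; the calibration is good to about 2 mm. A picture is of the moment at which its call begins. camera_model takes no time and is no camera call.
- finish_job(): hands the job in; it is judged then, once.
The state is a dict: "time_s": time; "joints": joint angles; "dq": joint speeds; "tau": joint torques, N m; "eef_pos": TCP position; "ee_rot": TCP orientation; "force": force on the tool from outside, world axes, zero at the start; "wrist_torque": the same for the moment, N m; "grip_width": opening from 0.0 (shut) to 1.0 (fully open); "grip_force": force on a finger pad.
Only numpy, scipy, OpenCV 4.12 (cv2) and the standard library are available. Lean on these libraries where they do the work, as an engineer would, in place of code of your own. Each camera call takes 0.05 s, during which the arm holds its last target. There are 200 camera calls.

## Working session

There is one attempt and no reset: what is moved stays moved. The work goes in short steps, Python scripts to look and compute and a shell command to move; the robot and the scene stay as the last step left them, time stands still between calls to the robot, and variables do not carry over. Pictures are saved under pics/ and viewed, at most 10 in all, crops included, and the job is handed in when it is done.

```bash
mkdir -p pics; python3 - <<'E'
from rig import *
import cv2,numpy as np
for n in ("top","side"):
    im=capture(n); cv2.imwrite(f"pics/{n}0.png",im); m=camera_model(n); print(n,{k:(np.round(v,3).tolist() if k=="world_from_camera" else v) for k,v in m.items()})
s=sense(); print(s)
E
```

```text
top {'fx': 450.8203203188852, 'fy': 450.8203203188852, 'cx': 323.90756077017943, 'cy': 197.5727228035624, 'world_from_camera': [[-0.012, 0.992, -0.123, 357.974], [-1.0, -0.014, -0.016, -19.986], [-0.017, 0.123, 0.992, 1587.854], [0.0, 0.0, 0.0, 1.0]]}
side {'fx': 423.4558454108445, 'fy': 423.4558454108445, 'cx': 321.4907160151122, 'cy': 200.52999561499206, 'world_from_camera': [[0.991, 0.103, -0.08, 448.471], [-0.129, 0.706, -0.696, -939.059], [-0.015, 0.701, 0.713, 1063.928], [0.0, 0.0, 0.0, 1.0]]}
{'time_s': 0.1, 'joints': array([ 1.11659844e+00,  3.13342008e-01,  1.49832068e+00,  9.82658050e-06,
        1.33097842e+00, -2.23436640e-01]), 'dq': array([ 0.00116956, -0.00031988, -0.00109633,  0.00072326, -0.00153555,
        0.00060316]), 'tau': array([ 2.00119728e-03, -4.12898433e+01, -2.60144091e+01, -2.30106352e-04,
        3.02287772e-03, -1.04635643e-05]), 'eef_pos': array([120.01089507, 510.88335759, 230.83414777]), 'ee_rot': array([-1.78738455e-04,  1.15125936e-01,  9.93350766e-01, -4.92836077e-04]), 'force': array([ 0.61914399, -0.12760219,  0.31448876]), 'wrist_torque': array([-0.03312664,  0.01785058, -0.02423032]), 'grip_force': 0.0, 'grip_width': 1.0007889982909728}
```

View pics/top0.png

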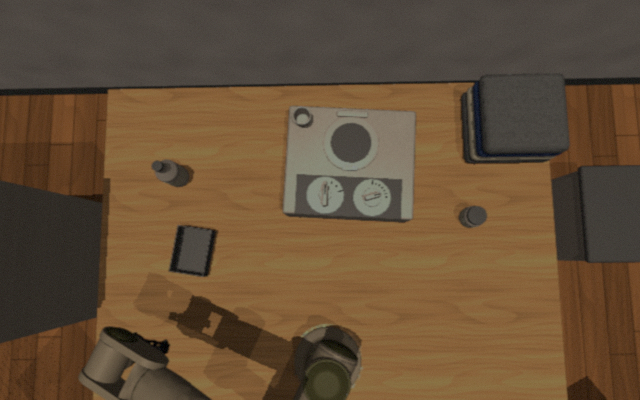

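View pics/side0.png

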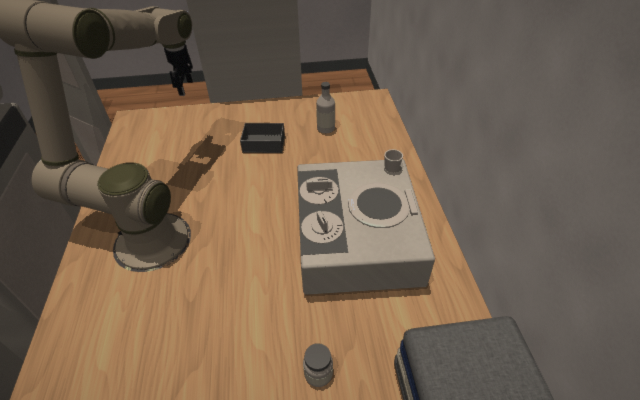

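The top view shows the washer, with one control at about (325,195) and the other at about (372,196), the latter with the row of marks (timer). I'll zoom in and measure.

```bash
cat > h.py <<'E'
import cv2,numpy as np
from rig import *
def ray(n,px,z):
    m=camera_model(n);T=m["world_from_camera"];px=np.atleast_2d(np.array(px,float))
    d=np.c_[(px[:,0]-m["cx"])/m["fx"],-(px[:,1]-m["cy"])/m["fy"],-np.ones(len(px))]@T[:3,:3].T
    o=T[:3,3]; return (o+d*((z-o[2])/d[:,2])[:,None])[:,:2]
def bez(im,n,c,r):
    # bezel = big bright blob inside the dark panel
    g=cv2.cvtColor(im,cv2.COLOR_BGR2GRAY)
    x0,y0=c[0]-r,c[1]-r; p=g[y0:y0+2*r,x0:x0+2*r]
    _,b=cv2.threshold(p,0,255,cv2.THRESH_BINARY+cv2.THRESH_OTSU)
    _,lab,st,_=cv2.connectedComponentsWithStats(b)
    k=lab[r-2:r+3,r-10:r+11]; ids=[i for i in range(1,len(st))]; i=max(ids,key=lambda i:st[i,4])
    cn,_=cv2.findContours((lab==i).astype(np.uint8),0,cv2.CHAIN_APPROX_NONE)
    pts=cv2.convexHull(max(cn,key=len))[:,0]+[x0,y0]
    return pts
def fit(w):
    A=np.c_[2*w,np.ones(len(w))];s=np.linalg.lstsq(A,(w**2).sum(1),rcond=None)[0]
    return s[:2],np.sqrt(s[2]+s[:2]@s[:2])
E
python3 - <<'E'
from h import *
t=cv2.imread("pics/top0.png");s=cv2.imread("pics/side0.png")
for n,im,cs in (("top",t,((325,195),(373,197))),("side",s,((320,190),(322,227)))):
    for c in cs:
        p=bez(im,n,c,23 if n=="top" else 24); print(n,c,len(p),fit(ray(n,p,153)))
a=cv2.resize(t[170:224,280:420],None,fx=5.6,fy=5.6,interpolation=cv2.INTER_CUBIC)
b=cv2.resize(s[165:255,290:370],None,fx=3.2,fy=3.2,interpolation=cv2.INTER_CUBIC)
b=cv2.copyMakeBorder(b,0,0,0,a.shape[1]-b.shape[1],cv2.BORDER_CONSTANT)
cv2.imwrite("pics/z0.png",cv2.convertScaleAbs(np.vstack([a,b]),alpha=1.5))
print(ray("top",[(285,216),(412,220)],150),ray("top",[(473,211),(302,115)],100))
E
```

```text
top (325, 195) 25 (array([5.45516643e+02, 1.70601897e-01]), np.float64(59.5096934941188))
top (373, 197) 25 (array([ 535.64062119, -149.79857458]), np.float64(59.52309714474167))
side (320, 190) 8 (array([585.01120783,  23.24983678]), np.float64(111.9899294998582))
side (322, 227) 25 (array([ 538.19598965, -150.43499783]), np.float64(59.51688468828491))
[[ 478.80469945  128.17703153]
 [ 460.51702289 -276.77580272]] [[ 491.06947099 -487.09460331]
 [ 827.16083681   74.79360409]]
```

View pics/z0.png

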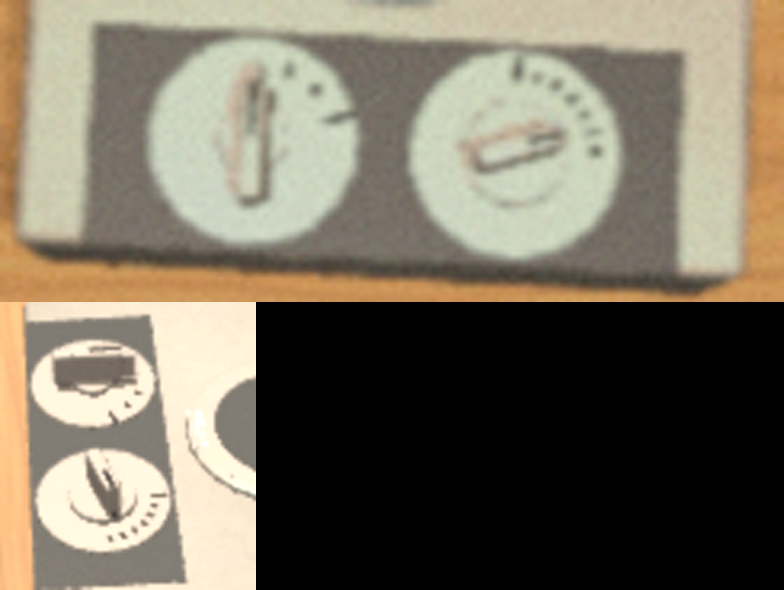

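```bash
python3 - <<'E'
from h import *
f=lambda p:np.array(p,float)/5.6+[280,170]-.4
D=np.array([545.5,.2]);T=np.array([536.5,-150])
def ang(p,c):
    v=ray("top",f(p),153)-c; return np.round(np.arctan2(v[:,1],v[:,0]),3),np.round(np.hypot(*v.T))
print("timer marks",ang([(517,68),(539,77),(556,83),(572,93),(583,108),(592,128),(597,152)],T))
print("drain marks",ang([(288,70),(316,90),(340,117)],D))
def dr(a,b):
    w=ray("top",f([a,b]),195);v=w[1]-w[0];return np.round(w,1).tolist(),np.arctan2(v[1],v[0])
print("timer bar",dr((466,148),(540,126)),dr((485,170),(562,148)),dr((530,143),(560,134)))
print("drain",dr((240,200),(262,68)),dr((237,190),(237,90)),dr((266,200),(270,95)))
for n,p,z in (("timer axis",(*T,195),0),("drain",(*D,195),0)): pass
E
```

```text
timer marks (array([-0.046, -0.328, -0.551, -0.78 , -1.006, -1.278, -1.583]), array([49., 46., 47., 47., 47., 46., 47.]))
drain marks (array([-0.478, -0.911, -1.323]), array([46., 47., 52.]))
timer bar ([[534.0, -119.0], [545.7, -160.3]], np.float64(-1.2943392968885097)) ([[521.5, -129.2], [533.2, -172.2]], np.float64(-1.3052311404282126)) ([[536.3, -154.5], [541.1, -171.3]], np.float64(-1.29195154951028))
drain ([[506.7, 6.9], [580.7, -6.2]], np.float64(-0.17614854608750788)) ([[512.3, 8.5], [568.5, 7.9]], np.float64(-0.01164916003435658)) ([[506.5, -7.5], [565.4, -10.5]], np.float64(-0.05093297697782143))
```

Timer: axis (536.5, -150), knob at about 1.25 rad. Drain: axis (545.5, 0), at rest. Next I'll travel to above the timer.

```bash
python3 -m crank '[[[-1,-1,0,0,0,0,85],[-1,-1,0,0,0,0,85],[-1,-1,0,0,0,0,85],[-1,-1,0,0,0,0,85],[-1,-1,0,0,0,0,85],[-1,-1,0,0,0,0,85],[-1,-1,0,0,0,0,85],[-1,-1,0,0,0,0,85]]]' 60
python3 -m crank '[[[-1,-1,0,0,0,0,85],[-1,-1,0,0,0,0,85],[-1,-1,0,0,0,0,85],[-1,-1,0,0,0,0,85],[-1,-1,0,0,0,0,85],[-1,-1,0,0,0,0,60],[-1,-1,0,0,0,0,60],[0,0,0,0,0,0,60]]]'
cat >> h.py <<'E'
def go(x,y,z,yaw):
    s=sense();w,a,b,c=s["ee_rot"]
    from scipy.spatial.transform import Rotation as R
    M=R.from_quat([a,b,c,w]).as_matrix(); d=M.T@(np.array([x,y,z])-s["eef_pos"])/25
    y0=np.arctan2(M[1,1],M[0,1]); Mt=np.array([[-np.sin(yaw),np.cos(yaw),0],[np.cos(yaw),np.sin(yaw),0],[0,0,-1]]).T
    Mt=np.c_[[-np.sin(yaw),np.cos(yaw),0],[np.cos(yaw),np.sin(yaw),0],[0,0,-1]]
    rv=R.from_matrix(M.T@Mt).as_rotvec(degrees=True)/8
    print("t",s["time_s"],"pos",s["eef_pos"].round(1),"yaw",y0.round(3),"need",d.round(2),rv.round(2),"F",s["force"].round(1),"grip",s["grip_width"],s["grip_force"],"j6",s["joints"][5].round(2))
E
python3 -c "
from h import *
go(536.5,-150,231,.271)"
```

```text
time_s: 0.9
eef_pos: [269.4, 269.3, 231.2]
ee_rot: [-0.0, 0.115, 0.993, -0.0]
force: [0.8, 1.1, 0.3]
grip_width: 0.992
grip_force: 0.0
time_s: 1.7
eef_pos: [400.7, 57.6, 230.9]
ee_rot: [-0.0, 0.117, 0.993, -0.0]
force: [1.0, -0.3, -0.0]
grip_width: 0.7
grip_force: 0.0
t 1.7 pos [400.7  57.6 230.9] yaw 1.336 need [-7.21 -6.81 -0.  ] [-0.01  0.    7.63] F [ 1.  -0.3 -0. ] grip 0.6998587396380588 0.0 j6 -1.48
```

```bash
python3 -m crank '[[[-0.9,-0.85,0,0,0,0,60],[-0.9,-0.85,0,0,0,0,60],[-0.9,-0.85,0,0,0,0,60],[-0.9,-0.85,0,0,0,0,60],[-0.9,-0.85,0,0,0,0,60],[-0.9,-0.85,0,0,0,0,60],[-0.9,-0.85,0,0,0,0,60],[-0.9,-0.85,0,0,0,0,60]]]' >/dev/null
python3 -m crank '[[[0,0,0,0,0,0.95,60],[0,0,0,0,0,0.95,60],[0,0,0,0,0,0.95,60],[0,0,0,0,0,0.95,60],[0,0,0,0,0,0.95,60],[0,0,0,0,0,0.95,60],[0,0,0,0,0,0.95,60],[0,0,0,0,0,0.98,60]]]'
python3 - <<'E'
from h import *
go(536.5,-150,166,.271)
E
```

```text
time_s: 3.3
eef_pos: [535.6, -145.6, 231.0]
ee_rot: [-0.0, 0.606, 0.796, -0.0]
force: [-0.0, 0.6, -0.2]
grip_width: 0.706
grip_force: 0.0
t 3.3 pos [ 535.6 -145.6  231. ] yaw 0.27 need [-0.18 -0.01  2.6 ] [-0.   -0.01 -0.01] F [-0.   0.6 -0.2] grip 0.706291769694393 0.0 j6 -0.75
```

```bash
python3 -m crank '[[[-0.18,0,0.5,0,0,0,60],[0,0,0.5,0,0,0,60],[0,0,0.5,0,0,0,60],[0,0,0.5,0,0,0,60],[0,0,0.4,0,0,0,60],[0,0,0.2,0,0,0,60],[0,0,0,0,0,0,60],[0,0,0,0,0,0,60]]]' >/dev/null
python3 -m crank '[[[0,0,0,0,0,0,0],[0,0,0,0,0,0,0],[0,0,0,0,0,0,0],[0,0,0,0,0,0,0],[0,0,0,0,0,0,0],[0,0,0,0,0,0,0],[0,0,0,0,0,0,0],[0,0,0,0,0,0,0]]]' 50
python3 - <<'E'
from h import *
go(536.5,-150,166,1.53)
E
```

```text
time_s: 4.9
eef_pos: [538.0, -150.5, 166.9]
ee_rot: [0.001, 0.604, 0.797, 0.001]
force: [5.4, 2.8, 0.2]
grip_width: 0.154
grip_force: 51.0
t 4.9 pos [ 538.  -150.5  166.9] yaw 0.275 need [ 0.04 -0.05  0.03] [ 0.01  0.02 -8.99] F [5.4 2.8 0.2] grip 0.15356570906680814 51.02528393268585 j6 -0.76
```

The bar is gripped (13 mm opening). Now I'll turn it anticlockwise.

```bash
python3 -m crank '[[[0,0,0,0,0,-1,0],[0,0,0,0,0,-1,0],[0,0,0,0,0,-1,0],[0,0,0,0,0,-1,0],[0,0,0,0,0,-1,0],[0,0,0,0,0,-1,0],[0,0,0,0,0,-1,0],[0,0,0,0,0,-1,0]]]' >/dev/null
python3 -m crank '[[[0,0,0,0,0,-0.3,0],[0,0,0,0,0,-0.3,0],[0,0,0,0,0,-0.3,0],[0,0,0,0,0,-0.2,0],[0,0,0,0,0,-0.2,0],[0,0,0,0,0,-0.2,0],[0,0,0,0,0,0,0],[0,0,0,0,0,0,0]]]'
python3 - <<'E'
from h import *
go(536.5,-150,166,1.53); print(sense()["wrist_torque"])
E
```

```text
time_s: 6.5
eef_pos: [538.3, -150.4, 167.0]
ee_rot: [0.002, -0.013, 1.0, 0.0]
force: [7.0, 2.1, 0.2]
grip_width: 0.152
grip_force: 72.1
t 6.5 pos [ 538.3 -150.4  167. ] yaw 1.597 need [0.07 0.02 0.04] [0.01 0.03 0.48] F [7.  2.1 0.2] grip 0.15236451056039296 72.14801453053951 j6 -2.08
[ 0.42231093 -1.10777202 -1.77904196]
```

The wrist torque of -1.8 N m against 0.03 N m of knob friction shows it is at the stop. Release, lift and look.

```bash
python3 -m crank '[[[0,0,0,0,0,0,60],[0,0,0,0,0,0,60],[0,0,0,0,0,0,60],[0,0,0,0,0,0,60],[0,0,-0.6,0,0,0,60],[0,0,-0.8,0,0,0,60],[0,0,-0.8,0,0,0,60],[0,0,-0.4,0,0,0,60]]]' >/dev/null
python3 -m crank '[[[0.05,0.85,0,0,0,0.05,60],[0.05,0.85,0,0,0,0.1,60],[0.05,0.85,0,0,0,0.1,60],[0.05,0.85,0,0,0,0.1,60],[0.05,0.85,0,0,0,0.1,60],[0,0.85,0,0,0,0.1,60],[0,0.85,0,0,0,0.05,60],[0,0,0,0,0,0,60]]]'
python3 - <<'E'
from h import *
go(547,0.2,231,1.51)
a=capture("top")[160:240,280:420];b=capture("side")[150:260,270:390]
a=cv2.resize(a,None,fx=5,fy=5,interpolation=2);b=cv2.resize(b,(0,0),fx=1.8,fy=1.8,interpolation=2)
b=cv2.copyMakeBorder(b,0,0,0,700-b.shape[1],0)
cv2.imwrite("pics/z1.png",cv2.convertScaleAbs(np.vstack([a,b])[:600],alpha=1.5))
E
```

```text
time_s: 8.1
eef_pos: [531.3, -0.2, 231.0]
ee_rot: [-0.0, 0.025, 1.0, 0.0]
force: [-0.9, -0.5, 0.1]
grip_width: 0.701
grip_force: 0.0
t 8.1 pos [ 5.313e+02 -2.000e-01  2.310e+02] yaw 1.52 need [-0.63  0.05 -0.  ] [ 0.   -0.    0.07] F [-0.9 -0.5  0.1] grip 0.7009960545945525 0.0 j6 -1.74
```

View pics/z1.png

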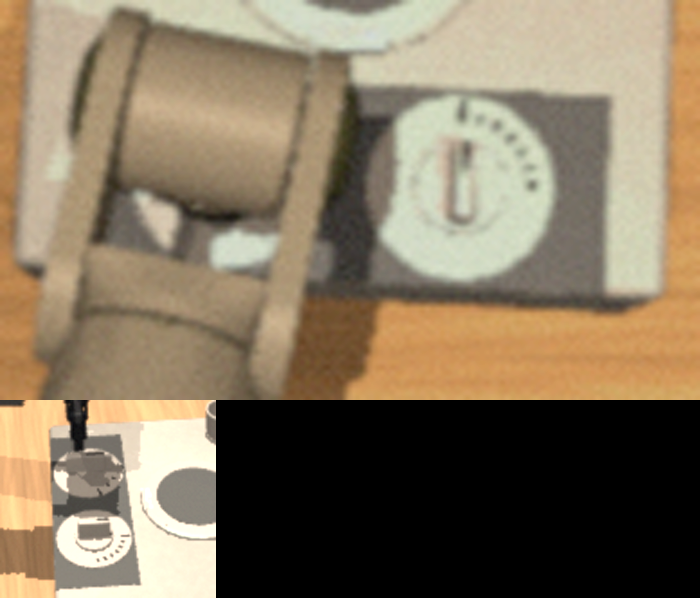

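The timer bar now points at the zero mark (line at about (463,150), mark at (460,110)). Next I'll descend on the drain dial and grip it.

```bash
python3 -m crank '[[[-0.63,0,0,0,0,0,60],[0,0.05,0.5,0,0,0,60],[0,0,0.5,0,0,0,60],[0,0,0.5,0,0,0,60],[0,0,0.5,0,0,0,60],[0,0,0.4,0,0,0,60],[0,0,0.2,0,0,0,60],[0,0,0,0,0,0,60]]]' 
python3 -m crank '[[[0,0,0,0,0,0,0],[0,0,0,0,0,0,0],[0,0,0,0,0,0,0],[0,0,0,0,0,0,0],[0,0,0,0,0,0,0],[0,0,0,0,0,0,0],[0,0,0,0,0,0,0],[0,0,0,0,0,0,0]]]' 60
python3 - <<'E'
from h import *
go(547,0.2,166,.25); print(sense()["wrist_torque"])
E
```

```text
time_s: 9.0
eef_pos: [547.1, -1.7, 165.6]
ee_rot: [-0.001, 0.027, 1.0, 0.0]
force: [0.6, -0.2, 1.2]
grip_width: 0.706
grip_force: 0.0
time_s: 9.8
eef_pos: [547.6, -0.8, 167.0]
ee_rot: [0.001, 0.027, 1.0, 0.001]
force: [-0.1, 5.2, 3.1]
grip_width: 0.152
grip_force: 60.3
t 9.8 pos [547.6  -0.8 167. ] yaw 1.517 need [0.02 0.04 0.04] [ 0.02 -0.    9.08] F [-0.1  5.2  3.1] grip 0.15193155627946447 60.34525752067566 j6 -1.73
[ 0.75924497  0.06722478 -0.28992366]
```

```bash
python3 -m crank '[[[0,0.03,0,0,0,0.9,0],[0,0,0,0,0,0.9,0],[0,0,0,0,0,0.9,0],[0,0,0,0,0,0.9,0],[0,0,0,0,0,0.9,0],[0,0,0,0,0,0.9,0],[0,0,0,0,0,0.9,0],[0,0,0,0,0,0.9,0]]]' 
python3 -m crank '[[[0,0,0,0,0,0.5,0],[0,0,0,0,0,0.5,0],[0,0,0,0,0,0.4,0],[0,0,0,0,0,0.3,0],[0,0,0,0,0,0.15,0],[0,0,0,0,0,0,0],[0,0,0,0,0,0,0],[0,0,0,0,0,0,0]]]'
python3 - <<'E'
from h import *
go(547,0.2,166,.25); print(sense()["wrist_torque"])
a=capture("top")[160:240,280:420];b=capture("side")[150:260,270:390]
a=cv2.resize(a,None,fx=3,fy=3,interpolation=2);b=cv2.resize(b,(420,385),interpolation=2)
cv2.imwrite("pics/z2.png",cv2.convertScaleAbs(np.vstack([a,b])[:600],alpha=1.5))
E
```

```text
time_s: 10.6
eef_pos: [547.7, -0.3, 167.0]
ee_rot: [0.0, 0.507, 0.862, 0.001]
force: [1.0, 3.7, 1.7]
grip_width: 0.155
grip_force: 60.1
time_s: 11.4
eef_pos: [547.8, -0.3, 167.0]
ee_rot: [0.0, 0.612, 0.791, 0.001]
force: [2.5, 5.1, 4.3]
grip_width: 0.152
grip_force: 60.2
t 11.4 pos [ 5.478e+02 -3.000e-01  1.670e+02] yaw 0.254 need [ 0.03 -0.03  0.04] [ 0.01 -0.    0.03] F [2.5 5.1 4.3] grip 0.1524355188446774 60.21265089511871 j6 -0.47
[ 0.81253943 -0.08947941  0.14938549]
```

View pics/z2.png

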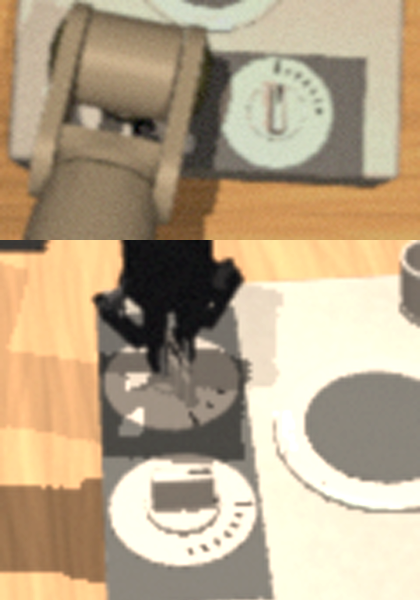

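The side view shows the wing gripped, with the nose pointing at the long mark (about (193,415)). The timer still points at zero. Handing in.

```bash
python3 -c "
from rig import *
print(finish_job())"
```

```text
the job is handed in; nothing more can be done
None
```

I turned the timer back to its zero stop, and the fingers are holding the drain dial at the third click with about 60 N of grip; the job was handed in at about 11.5 s, and no verdict came back.

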